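# Swing the drain hook over the drip tray and hang up the follower

## Task

Swing the springy swivel hook on the drain stand round until it sits fully home at its stop over the empty steel drip tray, so that it stays there when you let go of it; push the hook gently, never with more than about 15 N. Then hang the follower that has the ring-shaped eye on the hook by that eye, so that it hangs freely and upright over the tray, and let go. Leave everything else standing where it is.

Things in the scene. Friction and masses are not known exactly. Their poses are not given: they have to be found in the camera images.
- stand: Steel drain stand, fixed: round foot 84 mm across, 14 mm high; post 22 mm thick, topped by turret and swivel hook, 210 mm high in all. Origin on the table at the post's axis. Its -x axis (roughly to the robot) points midway between the hook's two stops, which lie 1.2 rad to either side; the hook starts up to 0.7 rad from midway.
- turret: Dark round turret on the post, 32 mm across, 181 to 197 mm high; origin on the post's axis at table height. Friction of 0.45 N m holds it (about 6 N of side push on the hook at 75 mm out turns it) and it stays where left. At the stop the push climbs above that by about 1.4 N per mm; about 10 N at 75 mm out means the turret is home.
- hook: Swivel hook, steel bar 8 mm thick, sprung sideways in the turret (8 N m/rad): pushed, it runs 0.056 rad ahead of the turret and springs back by that when let go, so press past the stop's point. Origin on the post's axis at table height. It points along its -x: level at 203 mm height to 30 mm out, sloping to the seat, then up to a tip 113 mm out, 202 mm high (centre line).
- hook_seat (a point): The lowest point of the hook, where a hung eye rests: on the bar's centre line, 95 mm out from the post's axis, 190 mm above the table. Its axes are the hook's (bar points along -x).
- stop_left (a point): Where hook_seat lies when the unloaded hook is home against its stop on the stand's +y side.
- stop_right (a point): Where hook_seat lies when the unloaded hook is home against its stop on the stand's -y side.
- drip_tray: Empty, open, shallow steel drip tray 120 x 110 x 22 mm, fixed; it lies beneath one of the two stops and tells which is wanted. Origin at the centre of its underside. (Under the other stop lies a white board of four small filled moulds, 48 mm high in all.)
- follower_grip (a point): Centre of the white upright grip block on top of the follower to be hung: flat-sided, 30 mm along x, 14 mm along y, 40 mm high; this point is 140 mm above the follower's underside and 58 mm above the centre of its eye.
- follower_eye (a point): Centre of the follower's ring eye, 82 mm above its underside: a steel ring standing upright, opening along the follower's x axis, 40 mm inside and 52 mm outside diameter, bar 6 mm thick. z is up the stem. Either side of the eye may face the post.
- follower_eye_top (a point): Middle of the bar at the top of the ring eye, 23 mm above the eye's centre; when hung it lies about 7 mm above hook_seat.
- follower: The follower to be hung (a press plate), standing on the table: white round disc 80 mm across and 16 mm thick, 10 mm steel stem, ring eye, grip block on top; 160 mm high, about 0.22 kg. Origin at the centre of its underside.
- plain_follower: Bystander: another follower, same disc but a short stem and round knob, no eye, 68 mm high. Origin at its underside, as for all bystanders.
- mould_a: Bystander: white open cheese mould, 90 mm across, 60 mm high.
- mould_b: Bystander: like mould_a.
- bowl: Bystander: steel bowl, 130 mm across, 50 mm high.
- bottle: Bystander: white bottle, 60 mm across, 170 mm high.
- brush: Bystander: brush lying flat.
- spare_disc: Bystander: bare white disc 80 mm across, 16 mm thick.

How it is judged:
On the way, in this order (a step that is already met when the one before it is completed fails the run):
1. the hook, let go by the robot, rests home at its stop over the drip tray (seat within 3.5 mm of the stop's point) (horizontal distance between hook_seat and drip_tray below 0.06 m and (distance between hook_seat and stop_left below 0.0035 m or distance between hook_seat and stop_right below 0.0035 m) and contact force between hook and the fingers below 0.1 N and contact force between hook and follower below 0.1 N), for 0.2 s.
2. the follower hangs by its eye on the hook over the drip tray (horizontal distance between hook_seat and drip_tray below 0.06 m and (distance between hook_seat and stop_left below 0.009 m or distance between hook_seat and stop_right below 0.009 m) and contact force between hook and follower above 0.8 N and distance between follower_eye_top and hook_seat below 0.025 m and angle between follower_eye's own z axis and vertical below 0.25 rad), for 0.2 s.
At the end, for the whole second after the job is handed in: The follower hangs by its eye on the hook (top of the eye's bar within 25 mm of the seat point), upright within 0.25 rad, at rest (under 30 mm/s), carried by the hook, and the hook is still home over the drip tray (seat within 7 mm of the stop's point) (horizontal distance between hook_seat and drip_tray below 0.06 m and (distance between hook_seat and stop_left below 0.007 m or distance between hook_seat and stop_right below 0.007 m) and contact force between hook and follower above 0.8 N and linear speed of follower below 0.03 m/s and distance between follower_eye_top and hook_seat below 0.025 m and angle between follower_eye's own z axis and vertical below 0.25 rad); the robot touches nothing.
It fails at once if the robot pushes the hook with more than 18 N (contact force between hook and the fingers above 18 N or contact force between hook and the arm above 18 N).
It fails at once if the follower is forced against the hook with more than 18 N (contact force between hook and follower above 18 N).
It fails at once if a bystander is moved by more than 20 mm (distance of any of plain_follower, mould_a, mould_b, bowl, bottle, brush, spare_disc from where it was at the start of the episode above 0.02 m).
It also fails if it takes over 72 s, if anything falls off the work surface, if the arm or the gripper's body presses on something with over 40 N, if the wrist force passes 120 N, or if a joint passes its speed limit or range.

## Robot

A 6-joint arm with a two-finger parallel gripper is mounted at the origin on the work surface. World frame = base frame: x ahead of the robot, y to its left, z up, the work surface at z = 0. Lengths are in m, angles in rad, forces in N, time in s.
With the tool pointing down it reaches from about 0.3 to 0.875 m from the base axis. Payload 6.4 kg.
Tool frame: the origin (TCP) lies on the mounting face of the last link; the fingertips stand 173 mm ahead of it and the grasp point (between the pads) lies 155 mm ahead of it (ctrl.grip_point_offset is the distance from the TCP to the grasp point, in m); z points along the fingers, y is the line along which they close (so a half turn about z gives the same grasp; the last joint's range is limited). The gripper opens to 85 mm and grips with 20 to 120 N. Pads are 22 mm wide; open, the fingers measure 114 mm over their backs; the gripper's body (76 mm by 85 mm) begins 54 mm behind the grasp point. The pads swing forward as they close: fully open they stand 13 mm farther back than shut.
Start: joints at [-1.447, 0.181, 1.607, -0, 1.354, -0.206], TCP at [0.186, -0.544, 0.405] pointing down, gripper open.
Joint ranges: [-2.99, 2.99], [-0.89, 2.07], [0.3, 2.58], [-1.14, 4.28], [0, 2.63], [-3.12, 3.12]. Speed limits (rad/s): [2.57, 2.57, 3.01, 3.14, 3.14, 3.14].

## Interface

Orientations are given as a unit quaternion [w, x, y, z].
In Python, from bench import status, imaging, ctrl, models gives the robot as it stands.
- The arm moves only by the tool send_rows, never from a script. Its argument "commands" is a list that holds one entry, the list of rows, each a list of 6 numbers: the shift along the tool's x, y, z normalised to -1 to 1, where 1 is 3 cm, then the turn, a rotation vector about the tool's x, y, z normalised to -1 to 1, where 1 is 0.1 rad. A call has 1 to 8 rows; each row shifts and turns the commanded pose from where the row before left it, along the tool's axes as they then stand; what a row does not reach is not made up. A row lasts 1/12 s, in which the tool goes at most 41.7 mm and 7.16 degrees, less where a joint would pass 70% of its speed; a pose out of reach is approached as far as the arm can. A call with a number of a shift or a turn outside -1 to 1 is refused whole. A call with a gripper value outside its range is refused whole. "jaw" is the opening, from 0 (shut) to 1 (fully open), set as the call begins (left out, the last holds). The fingers move at their own pace and stop on an object; the grip force is fixed at half the most. Time passes only in rows, so rows that do not move let the fingers close. It gives the time, the measured TCP pose, the force, the opening and the grip force at its end, in the units of the state.
- status.get_obs(): the state, without advancing time (a new reading comes with each control period).
- imaging.camera(name): name is "side" or "top"; returns a dict with "image" (480x640x3 uint8, blue, green, red), "depth" (480x640 float32, m along the optical axis (not along the pixel's ray), 0 where there is no reading), "mtx" (3x3 intrinsics, pixels), "pose" (4x4, takes a point from camera to world coordinates). Camera axes: x right, y down, z forward; pixel columns grow to the right and rows downward; lengths in m; the calibration is good to about 2 mm. A picture is of the moment at which its call begins.
- ctrl.hand_in(): hands the job in; it is judged then, once.
Trained networks look in a picture, given as the dict that the camera call returned (one of the last four; its "shot" number tells which), for a name from the list of things; names that differ only in an ending like _2 or _b are one class to them, and where a whole thing is asked for, a point or a joint stands for the part that bears it (a point fixed in the world has none). Each returns a list of dicts, best first, with "confidence" (0 to 1); they miss things now and then, are a little off and sometimes report something else, mostly with a low value. They report only what shows in the picture. A call takes as long as a camera call.
- models.recognise(picture, name): "centre" ([column, row] in pixels, amid what is visible of it).
- models.regions_of(picture, name): "region" (480x640 bool, what is visible of it) and "centre" ([column, row] in pixels, amid what is visible of it).
The state is a dict: "time_s": time; "q": joint angles; "dq": joint speeds; "joint_efforts": joint torques, N m; "eef_pos": TCP position; "eef_rot": TCP orientation; "wrist_force": force on the tool from outside, world axes, zero at the start; "torque": the same for the moment, N m; "opening": opening from 0.0 (shut) to 1.0 (fully open); "grasp_force": force on a finger pad.
Only numpy, scipy, OpenCV 4.12 (cv2) and the standard library are available. Lean on these libraries where they do the work, as an engineer would, in place of code of your own. Each camera call takes 0.05 s, during which the arm holds its last target. There are 200 camera calls.

## Working session

There is one attempt and no reset: what is moved stays moved. The work goes in short steps, Python scripts to look and compute and a tool call to move; the robot and the scene stay as the last step left them, time stands still between calls to the robot, and variables do not carry over. Pictures are saved under pics/ and viewed, at most 10 in all, crops included, and the job is handed in when it is done.

Besides the shell and the picture viewer there is one more tool, called after ">>>" as a command line: name --argument value ..., lists and objects as JSON in quotes. send_rows: Moves the arm, as the interface text tells. Its arguments: {"type":"object","properties":{"commands":{"type":"array"},"jaw":{"type":"number"}},"required":["commands"]}

```bash
mkdir -p pics; cat > h.py <<'E'
import numpy as np, cv2
from bench import status, imaging, ctrl, models
def pts(p, mask=None):
    d=p["depth"]; v,u=np.nonzero((d>0)&(mask if mask is not None else True))
    z=d[v,u]; K=p["mtx"]
    c=np.stack([(u-K[0,2])*z/K[0,0],(v-K[1,2])*z/K[1,1],z,np.ones_like(z)])
    return (p["pose"]@c).T[:,:3]
E
python3 - <<'E'
from h import *
o=status.get_obs();print(o["eef_pos"],o["eef_rot"],o["wrist_force"],ctrl.grip_point_offset)
for n in("side","top"):
    p=imaging.camera(n);cv2.imwrite(f"pics/{n}1.png",p["image"]);print(n,p["pose"].round(3).tolist())
    for t in("stand","turret","hook","drip_tray","follower","follower_grip","follower_eye","plain_follower","mould_a","bowl","bottle","brush","spare_disc"):
        for r in models.regions_of(p,t)[:2]:
            P=pts(p,r["region"])
            if len(P): print(t,round(r["confidence"],2),np.round(r["centre"]),len(P),"med",np.median(P,0).round(3),"lo",np.percentile(P,3,axis=0).round(3),"hi",np.percentile(P,97,axis=0).round(3))
E
```

```text
[ 0.18618996 -0.54375395  0.40377714] [-8.82273748e-04  9.86435340e-01  1.64147920e-01  4.18194219e-05] [-0.02494063 -0.54314177 -0.24272913] 0.1547
side [[-0.975, -0.092, 0.203, 0.338], [-0.222, 0.478, -0.85, 1.039], [-0.019, -0.873, -0.486, 0.748], [0.0, 0.0, 0.0, 1.0]]
turret 0.62 [313. 213.] 459 med [0.61  0.002 0.198] lo [ 0.529 -0.349  0.019] hi [0.637 0.021 0.21 ]
turret 0.46 [308. 276.] 1692 med [0.618 0.014 0.074] lo [ 0.552 -0.035  0.006] hi [0.654 0.037 0.207]
hook 0.81 [330. 212.] 269 med [ 0.585 -0.013  0.201] lo [ 0.527 -0.048  0.192] hi [0.629 0.017 0.211]
hook 0.68 [351. 218.] 540 med [ 0.604 -0.35   0.015] lo [ 0.514 -0.4    0.004] hi [ 0.682 -0.318  0.021]
drip_tray 0.81 [317. 335.] 2812 med [0.578 0.121 0.007] lo [0.519 0.068 0.   ] hi [0.637 0.179 0.023]
follower 0.56 [391. 404.] 2321 med [0.41  0.307 0.017] lo [0.378 0.265 0.002] hi [0.443 0.339 0.159]
follower 0.47 [426. 240.] 692 med [ 0.404 -0.271  0.016] lo [ 0.371 -0.309  0.002] hi [ 0.438 -0.244  0.068]
follower_grip 0.85 [392. 404.] 2390 med [0.41  0.307 0.017] lo [0.377 0.261 0.001] hi [0.443 0.339 0.159]
[... 2569 characters left out ...]
 1584 med [0.657 0.373 0.021] lo [0.615 0.322 0.002] hi [0.691 0.402 0.062]
mould_a 0.67 [323. 316.] 1578 med [ 0.424 -0.025  0.009] lo [ 0.387 -0.065  0.001] hi [0.465 0.014 0.062]
bowl 0.71 [287. 154.] 2878 med [0.771 0.061 0.022] lo [0.709 0.002 0.003] hi [0.819 0.116 0.052]
bottle 0.71 [317. 223.] 332 med [ 0.595 -0.011  0.206] lo [ 0.529 -0.049  0.195] hi [0.632 0.013 0.213]
bottle 0.58 [470. 167.] 1204 med [ 0.731 -0.314  0.112] lo [ 0.712 -0.346  0.01 ] hi [ 0.764 -0.296  0.172]
brush 0.97 [481. 228.] 1372 med [ 0.622 -0.36   0.019] lo [ 0.52  -0.403  0.008] hi [ 0.688 -0.324  0.024]
spare_disc 0.58 [203. 161.] 1062 med [0.759 0.238 0.017] lo [0.725 0.204 0.01 ] hi [0.794 0.273 0.021]
```

View pics/side1.png

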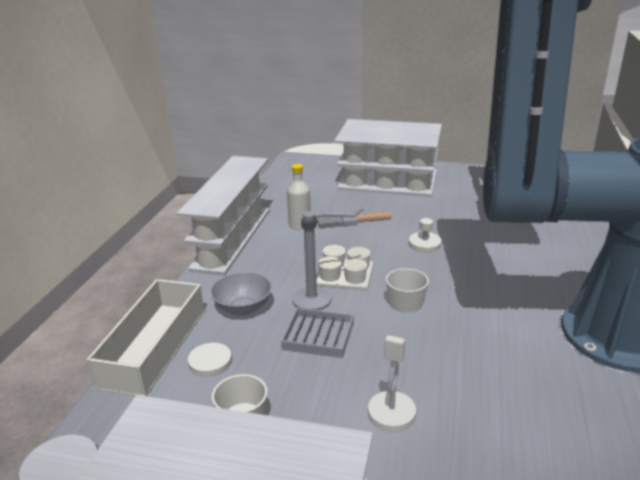

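View pics/top1.png

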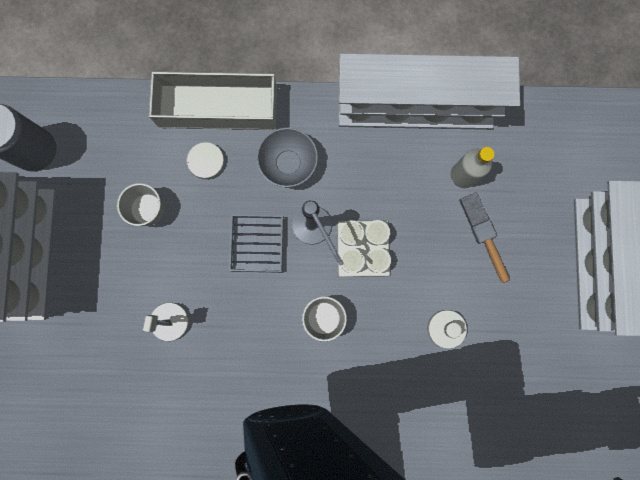

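```bash
cat > m.py <<'E'
from h import *
import sys
def grip(P,lo=.125,hi=.2):
    Q=P[(P[:,2]>lo)&(P[:,2]<hi)][:,:2].astype(np.float32)
    (c,s,a)=cv2.minAreaRect(Q); return np.round(c,4),np.round(s,4),round(a,1),len(Q)
def hook(n,p,post,yrange=.13):
    A=pts(p);r=np.hypot(A[:,0]-post[0],A[:,1]-post[1])
    S=A[(r<.13)&(A[:,2]>.183)&(A[:,2]<.215)]
    r=np.hypot(S[:,0]-post[0],S[:,1]-post[1])
    T=S[(r<.02)];B=S[(r>.035)]
    v,d,*_=cv2.fitLine(B[:,:2].astype(np.float32),cv2.DIST_HUBER,0,.01,.01)[:,0][[0,1]],0,0
    c=np.median(B,0);v=v*np.sign(v@(c[:2]-post))
    ang=np.arctan2(c[1]-post[1],-(c[0]-post[0]))
    print(n,"turret mid",((T.max(0)+T.min(0))/2).round(4),"bar med",c.round(4),"phi med",ang.round(3),"phi line",np.arctan2(v[1],-v[0]).round(3),"rmax",np.percentile(r,99).round(4),len(B))
if __name__=="__main__":
    for n in("side","top"):
        p=imaging.camera(n)
        hook(n,p,np.array([.616,0.]))
        A=pts(p);m=np.hypot(A[:,0]-.616,A[:,1])<.06
        ft=A[m&(A[:,2]>.011)&(A[:,2]<.017)];print("foot",(ft.max(0)/2+ft.min(0)/2).round(4),ft.ptp(0) if hasattr(ft,'ptp') else np.ptp(ft,0))
        F=A[np.hypot(A[:,0]-.41,A[:,1]-.3)<.08]
        print("grip",grip(F),"top",grip(F,.153))
        D=F[(F[:,2]>.01)&(F[:,2]<.019)];print("disc",cv2.minEnclosingCircle(D[:,:2].astype(np.float32)))
        E=F[(F[:,2]>.065)&(F[:,2]<.11)];print("eye",np.median(E,0),cv2.fitLine(E[:,:2].astype(np.float32),cv2.DIST_HUBER,0,.01,.01).ravel().round(3),len(E))
        W=A[(abs(A[:,0]-.58)<.1)&(A[:,1]<-.05)&(A[:,1]>-.2)&(A[:,2]>.03)&(A[:,2]<.06)];print("board",((W.max(0)+W.min(0))/2).round(3),np.ptp(W,0))
E
python3 m.py
```

```text
side turret mid [0.6151 0.0046 0.1979] bar med [ 0.5513 -0.032   0.1973] phi med -0.459 phi line -0.535 rmax 0.1043 142
foot [ 0.6182 -0.0061  0.014 ] [0.07523706 0.10615266 0.00597899]
grip (array([0.4108, 0.3017]), array([0.0171, 0.0305]), 82.1, 440) top (array([0.4104, 0.3021]), array([0.0169, 0.0292]), 86.1, 159)
disc ((0.4100833237171173, 0.30140188336372375), 0.04130283743143082)
eye [0.41091603 0.31054905 0.08813228] [0.161 0.987 0.41  0.304] 176
board [ 0.573 -0.108  0.042] [0.11076406 0.11468965 0.02284009]
top turret mid [0.6165 0.0029 0.1999] bar med [ 0.555  -0.035   0.1995] phi med -0.521 phi line -0.521 rmax 0.1039 177
foot [ 0.6208 -0.0068  0.014 ] [0.07418242 0.10313907 0.00593204]
grip (array([0.4124, 0.2995]), array([0.015 , 0.0302]), 82.1, 209) top (array([0.4123, 0.2997]), array([0.0146, 0.03  ]), 82.1, 137)
disc ((0.4124372899532318, 0.299375057220459), 0.04025436192750931)
eye [0.41118702 0.28449284 0.10081706] [0.147 0.989 0.411 0.285] 51
board [ 0.575 -0.106  0.044] [0.11006479 0.10608797 0.02500444]
```

>>> send_rows --commands '[[[0.957, -0.611, 0, 0, 0, 0], [0.957, -0.611, 0, 0, 0, 0], [0.957, -0.611, 0, 0, 0, 0], [0.957, -0.611, 0, 0, 0, 0], [0.957, -0.611, 0, 0, 0, 0], [0.957, -0.611, 0, 0, 0, 0], [0.957, -0.611, 0, 0, 0, 0], [0.957, -0.611, 0, 0, 0, 0]]]' --jaw 0

```text
time_s: 2.17
eef_pos: [0.3568, -0.3295, 0.4049]
eef_rot: [0.0, 0.986, 0.164, 0.0]
wrist_force: [1.0, 0.5, -0.5]
opening: -0.003
grasp_force: 0.0
```

>>> send_rows --commands '[[[0.957, -0.611, 0, 0, 0, 0], [0.957, -0.611, 0, 0, 0, 0], [0.957, -0.611, 0, 0, 0, 0], [0.957, -0.611, 0, 0, 0, 0], [0.957, -0.611, 0, 0, 0, 0], [0.957, -0.611, 0, 0, 0, 0], [0.957, -0.611, 0, 0, 0, 0], [0.957, -0.611, 0, 0, 0, 0]]]'

```text
time_s: 2.83
eef_pos: [0.5267, -0.1162, 0.4049]
eef_rot: [0.0, 0.986, 0.164, 0.0]
wrist_force: [0.4, -0.1, -0.3]
opening: 0.002
grasp_force: 0.0
```

>>> send_rows --commands '[[[0, 0, 0, 0, 0, -1], [0, 0, 0, 0, 0, -1], [0, 0, 0, 0, 0, -1], [0, 0, 0, 0, 0, -1], [0, 0, 0, 0, 0, -1], [0, 0, 0, 0, 0, -1], [0, 0, 0, 0, 0, -1], [0, 0, 0, 0, 0, -1]]]'

```text
time_s: 3.5
eef_pos: [0.5259, -0.1178, 0.4047]
eef_rot: [0.0, 0.843, 0.537, 0.0]
wrist_force: [0.5, -0.2, 0.1]
opening: -0.002
grasp_force: 0.0
```

>>> send_rows --commands '[[[0, 0, 0, 0, 0, -1], [0, 0, 0, 0, 0, -1], [0, 0, 0, 0, 0, -1], [0, 0, 0, 0, 0, -1], [0, 0, 0, 0, 0, -1], [0, 0, 0, 0, 0, -1], [0, 0, 0, 0, 0, -1], [0, 0, 0, 0, 0, -1]]]'

```text
time_s: 4.17
eef_pos: [0.5259, -0.1178, 0.4047]
eef_rot: [0.0, 0.567, 0.823, 0.0]
wrist_force: [0.4, 0.5, 0.0]
opening: -0.003
grasp_force: 0.0
```

>>> send_rows --commands '[[[0, 0, 0, 0, 0, -1], [0, 0, 0, 0, 0, -0.6], [0, 0, 0, 0, 0, 0], [0, 0, 0, 0, 0, 0]]]'

```text
time_s: 4.5
eef_pos: [0.5259, -0.1178, 0.4047]
eef_rot: [0.0, 0.503, 0.864, -0.0]
wrist_force: [0.8, -0.0, 0.3]
opening: -0.003
grasp_force: 0.0
```

>>> send_rows --commands '[[[0.2, 0.51, 0, 0, 0, 0], [0.2, 0.51, 0, 0, 0, 0], [0.2, 0.51, 0.5, 0, 0, 0], [0.2, 0.51, 0.5, 0, 0, 0], [0, 0, 0.5, 0, 0, 0], [0, 0, 0.5, 0, 0, 0], [0, 0, 0, 0, 0, 0], [0, 0, 0, 0, 0, 0]]]'

```text
time_s: 5.17
eef_pos: [0.5668, -0.0665, 0.344]
eef_rot: [-0.001, 0.503, 0.865, -0.0]
wrist_force: [0.4, -0.3, 0.7]
opening: 0.003
grasp_force: 0.0
```

```bash
python3 - <<'E'
from h import *
p=imaging.camera("top");q=imaging.camera("side")
a=p["image"][130:330,220:440];b=q["image"][150:350,220:440]
cv2.imwrite("pics/pre.png",cv2.resize(np.hstack([a,b]),(800,364)))
o=status.get_obs();print(o["eef_pos"],o["wrist_force"],o["q"])
E
```

```text
[ 0.56741237 -0.06685224  0.34576717] [ 0.39347383 -0.10048789  0.25259744] [-3.24952063e-01  2.31159445e-01  1.67197093e+00  2.80429437e-06
  1.23700112e+00 -8.42926984e-01]
```

View pics/pre.png

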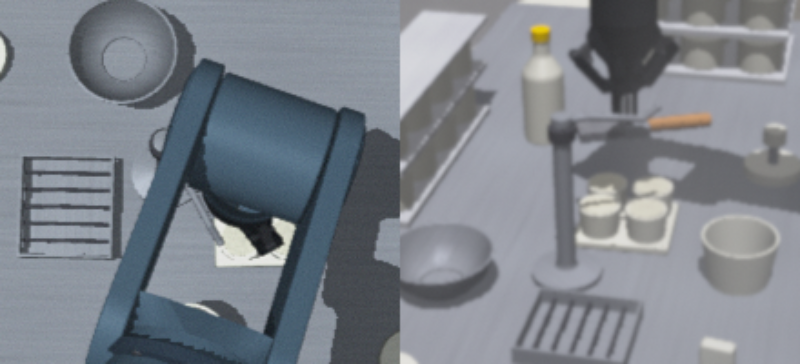

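>>> send_rows --commands '[[[0.12, 0, 0, 0, 0, 0], [0.12, 0, 0, 0, 0, 0], [0.12, 0, 0, 0, 0, 0], [0.12, 0, 0, 0, 0, 0], [0.05, 0, 0, 0, 0, 0], [0.05, 0, 0, 0, 0, 0], [0.05, 0, 0, 0, 0, 0], [0, 0, 0, 0, 0, 0]]]'

```text
time_s: 5.93
eef_pos: [0.5576, -0.0499, 0.3447]
eef_rot: [-0.0, 0.502, 0.865, 0.0]
wrist_force: [-0.2, -0.0, 0.6]
opening: 0.006
grasp_force: 0.0
```

>>> send_rows --commands '[[[0.05, 0, 0, 0, 0, 0], [0.05, 0, 0, 0, 0, 0], [0, 0, 0, 0, 0, 0]]]'

```text
time_s: 6.18
eef_pos: [0.5563, -0.0477, 0.3447]
eef_rot: [0.0, 0.502, 0.865, -0.0]
wrist_force: [0.1, -2.7, -0.9]
opening: -0.003
grasp_force: 1.0
```

>>> send_rows --commands '[[[0.129, -0.022, 0, 0, 0, 0.5], [0.129, -0.022, 0, 0, 0, 0.5], [0.129, -0.022, 0, 0, 0, 0.5], [0.129, -0.022, 0, 0, 0, 0.5], [0.129, -0.022, 0, 0, 0, 0.5], [0.129, -0.022, 0, 0, 0, 0.5], [0.129, -0.022, 0, 0, 0, 0.5], [0.129, -0.022, 0, 0, 0, 0.5]]]'

```text
time_s: 6.85
eef_pos: [0.5411, -0.0211, 0.3448]
eef_rot: [0.001, 0.665, 0.747, -0.0]
wrist_force: [1.6, -5.0, -1.3]
opening: -0.0
grasp_force: 2.6
```

>>> send_rows --commands '[[[0.129, -0.022, 0, 0, 0, 0.5], [0.129, -0.022, 0, 0, 0, 0.5], [0.129, -0.022, 0, 0, 0, 0.5], [0.129, -0.022, 0, 0, 0, 0.5], [0.129, -0.022, 0, 0, 0, 0.5], [0.129, -0.022, 0, 0, 0, 0.5], [0.129, -0.022, 0, 0, 0, 0.5], [0.129, -0.022, 0, 0, 0, 0.5]]]'

```text
time_s: 7.52
eef_pos: [0.5371, 0.01, 0.3446]
eef_rot: [0.0, 0.8, 0.6, -0.001]
wrist_force: [-2.4, -4.4, 1.6]
opening: -0.003
grasp_force: 2.6
```

>>> send_rows --commands '[[[0.129, -0.022, 0, 0, 0, 0.5], [0.129, -0.022, 0, 0, 0, 0.5], [0.129, -0.022, 0, 0, 0, 0.5], [0.129, -0.022, 0, 0, 0, 0.5], [0.129, -0.022, 0, 0, 0, 0.5], [0.129, -0.022, 0, 0, 0, 0.5], [0.129, -0.022, 0, 0, 0, 0.5], [0.129, -0.022, 0, 0, 0, 0.5]]]'

```text
time_s: 8.18
eef_pos: [0.5454, 0.0404, 0.3442]
eef_rot: [-0.0, 0.903, 0.429, -0.002]
wrist_force: [-5.9, -2.9, 2.1]
opening: 0.001
grasp_force: 2.7
```

>>> send_rows --commands '[[[0.129, -0.022, 0, 0, 0, 0.5], [0.129, -0.022, 0, 0, 0, 0.5], [0.129, -0.022, 0, 0, 0, 0.5], [0.129, -0.022, 0, 0, 0, 0.5]]]'

```text
time_s: 8.52
eef_pos: [0.5539, 0.0536, 0.344]
eef_rot: [-0.001, 0.942, 0.337, -0.002]
wrist_force: [-5.8, -1.8, 1.6]
opening: -0.0
grasp_force: 2.7
```

>>> send_rows --commands '[[[0.065, -0.011, 0, 0, 0, 0.25], [0.065, -0.011, 0, 0, 0, 0.25], [0.065, -0.011, 0, 0, 0, 0.25], [0.065, -0.011, 0, 0, 0, 0.25], [0.065, -0.011, 0, 0, 0, 0.25], [0.065, -0.011, 0, 0, 0, 0.25], [0.065, -0.011, 0, 0, 0, 0.25]]]'

```text
time_s: 9.1
eef_pos: [0.5636, 0.0635, 0.3438]
eef_rot: [-0.001, 0.967, 0.254, -0.002]
wrist_force: [-6.9, -0.5, 1.4]
opening: -0.001
grasp_force: 2.7
```

>>> send_rows --commands '[[[0.039, -0.0068, 0, 0, 0, 0.15], [0.039, -0.0068, 0, 0, 0, 0.15], [0.039, -0.0068, 0, 0, 0, 0.15], [0.039, -0.0068, 0, 0, 0, 0.15]]]'

```text
time_s: 9.43
eef_pos: [0.5673, 0.0665, 0.3437]
eef_rot: [-0.001, 0.974, 0.225, -0.003]
wrist_force: [-7.3, 0.1, 1.9]
opening: -0.002
grasp_force: 2.7
```

>>> send_rows --commands '[[[0.039, -0.0068, 0, 0, 0, 0.15], [0.039, -0.0068, 0, 0, 0, 0.15], [0.039, -0.0068, 0, 0, 0, 0.15]]]'

```text
time_s: 9.68
eef_pos: [0.5702, 0.0686, 0.3437]
eef_rot: [-0.001, 0.979, 0.203, -0.003]
wrist_force: [-6.9, 0.2, 1.1]
opening: 0.0
grasp_force: 2.7
```

>>> send_rows --commands '[[[0.039, -0.0068, 0, 0, 0, 0.15], [0.039, -0.0068, 0, 0, 0, 0.15]]]'

```text
time_s: 9.85
eef_pos: [0.5721, 0.07, 0.3437]
eef_rot: [-0.001, 0.982, 0.189, -0.003]
wrist_force: [-6.3, -0.3, 1.0]
opening: -0.006
grasp_force: 2.7
```

>>> send_rows --commands '[[[0.039, -0.0068, 0, 0, 0, 0.15], [0.026, -0.0045, 0, 0, 0, 0.1]]]'

```text
time_s: 10.02
eef_pos: [0.5738, 0.071, 0.3437]
eef_rot: [-0.001, 0.984, 0.176, -0.003]
wrist_force: [-6.7, 0.8, 1.4]
opening: -0.001
grasp_force: 2.7
```

>>> send_rows --commands '[[[0.039, -0.0068, 0, 0, 0, 0.15], [0.039, -0.0068, 0, 0, 0, 0.15]]]'

```text
time_s: 10.18
eef_pos: [0.5759, 0.0722, 0.3437]
eef_rot: [-0.001, 0.987, 0.162, -0.003]
wrist_force: [-7.0, 1.3, 1.4]
opening: 0.001
grasp_force: 2.8
```

>>> send_rows --commands '[[[0.039, -0.0068, 0, 0, 0, 0.15], [0.026, -0.0045, 0, 0, 0, 0.1]]]'

```text
time_s: 10.35
eef_pos: [0.5776, 0.0733, 0.3436]
eef_rot: [-0.001, 0.989, 0.149, -0.003]
wrist_force: [-5.0, 0.7, 0.9]
opening: -0.002
grasp_force: 2.7
```

>>> send_rows --commands '[[[0.039, -0.0068, 0, 0, 0, 0.15], [0.026, -0.0045, 0, 0, 0, 0.1]]]'

```text
time_s: 10.52
eef_pos: [0.5794, 0.0742, 0.3436]
eef_rot: [-0.001, 0.991, 0.137, -0.003]
wrist_force: [-7.1, 0.8, 1.5]
opening: -0.002
grasp_force: 2.8
```

>>> send_rows --commands '[[[0.026, -0.0045, 0, 0, 0, 0.1], [0.026, -0.0045, 0, 0, 0, 0.1]]]'

```text
time_s: 10.68
eef_pos: [0.5808, 0.0749, 0.3436]
eef_rot: [-0.001, 0.992, 0.127, -0.003]
wrist_force: [-5.7, 2.0, 0.9]
opening: -0.001
grasp_force: 2.8
```

>>> send_rows --commands '[[[0.026, -0.0045, 0, 0, 0, 0.1], [0.026, -0.0045, 0, 0, 0, 0.1]]]'

```text
time_s: 10.85
eef_pos: [0.5822, 0.0755, 0.3436]
eef_rot: [-0.001, 0.993, 0.117, -0.003]
wrist_force: [-6.5, 0.9, 2.0]
opening: -0.003
grasp_force: 2.8
```

>>> send_rows --commands '[[[0.026, -0.0045, 0, 0, 0, 0.1], [0.026, -0.0045, 0, 0, 0, 0.1]]]'

```text
time_s: 11.02
eef_pos: [0.5837, 0.0761, 0.3436]
eef_rot: [-0.001, 0.994, 0.107, -0.003]
wrist_force: [-7.1, 1.3, 1.3]
opening: 0.0
grasp_force: 2.8
```

>>> send_rows --commands '[[[0.026, -0.0045, 0, 0, 0, 0.1], [0.026, -0.0045, 0, 0, 0, 0.1]]]'

```text
time_s: 11.18
eef_pos: [0.5852, 0.0768, 0.3436]
eef_rot: [-0.001, 0.995, 0.097, -0.003]
wrist_force: [-6.7, 2.0, 0.5]
opening: 0.0
grasp_force: 2.8
```

>>> send_rows --commands '[[[0.026, -0.0045, 0, 0, 0, 0.1], [0.026, -0.0045, 0, 0, 0, 0.1]]]'

```text
time_s: 11.35
eef_pos: [0.5866, 0.0774, 0.3436]
eef_rot: [-0.001, 0.996, 0.087, -0.003]
wrist_force: [-7.3, 1.0, 1.3]
opening: -0.002
grasp_force: 3.1
```

>>> send_rows --commands '[[[0.026, -0.0045, 0, 0, 0, 0.1]]]'

```text
time_s: 11.43
eef_pos: [0.5872, 0.0777, 0.3436]
eef_rot: [-0.001, 0.997, 0.082, -0.003]
wrist_force: [-7.1, 2.9, 1.9]
opening: 0.003
grasp_force: 3.5
```

>>> send_rows --commands '[[[0.026, -0.0045, 0, 0, 0, 0.1]]]'

```text
time_s: 11.52
eef_pos: [0.5879, 0.078, 0.3435]
eef_rot: [-0.001, 0.997, 0.077, -0.003]
wrist_force: [-9.8, 2.2, 1.7]
opening: 0.004
grasp_force: 3.8
```

>>> send_rows --commands '[[[0.026, -0.0045, 0, 0, 0, 0.1]]]'

```text
time_s: 11.6
eef_pos: [0.5885, 0.0783, 0.3435]
eef_rot: [-0.001, 0.997, 0.072, -0.003]
wrist_force: [-9.0, 2.0, 4.0]
opening: -0.0
grasp_force: 4.2
```

>>> send_rows --commands '[[[0.026, -0.0045, 0, 0, 0, 0.1], [0, 0, 0, 0, 0, 0]]]'

```text
time_s: 11.77
eef_pos: [0.5892, 0.0786, 0.3435]
eef_rot: [-0.001, 0.998, 0.067, -0.004]
wrist_force: [-9.5, 2.5, 3.1]
opening: -0.004
grasp_force: 4.5
```

>>> send_rows --commands '[[[0.026, -0.0045, 0, 0, 0, 0.1], [0, 0, 0, 0, 0, 0], [-0.05, 0, 0, 0, 0, 0], [-0.05, 0, 0, 0, 0, 0], [-0.05, 0, 0, 0, 0, 0], [-0.05, 0, 0, 0, 0, 0], [-0.05, 0, 0, 0, 0, 0], [-0.1, 0, 0, 0, 0, 0]]]'

```text
time_s: 12.43
eef_pos: [0.5809, 0.0767, 0.3441]
eef_rot: [-0.0, 0.998, 0.062, -0.001]
wrist_force: [-0.2, 0.3, -0.1]
opening: 0.0
grasp_force: 0.4
```

>>> send_rows --commands '[[[-0.3, 0, 0, 0, 0, 0], [-0.5, 0, 0, 0, 0, 0], [-0.5, 0, -0.5, 0, 0, 0], [-0.3, 0, -1, 0, 0, 0], [0, 0, -1, 0, 0, 0], [0, 0, -1, 0, 0, 0]]]' --jaw 1

```text
time_s: 12.93
eef_pos: [0.5327, 0.0706, 0.4512]
eef_rot: [-0.0, 0.998, 0.062, 0.0]
wrist_force: [0.9, 0.8, 0.6]
opening: 0.842
grasp_force: 0.0
```

```bash
python3 - <<'E'
from m import *
o=status.get_obs();print(o["eef_pos"],o["eef_rot"],o["wrist_force"],o["q"])
for n in("side","top"):
    p=imaging.camera(n);hook(n,p,np.array([.616,.003]))
    cv2.imwrite(f"pics/home_{n}.png",p["image"])
E
```

```text
[0.53271779 0.07063151 0.45117361] [-2.55317872e-06  9.98060412e-01  6.22512791e-02  4.38457805e-04] [0.90663979 0.79090785 0.55172655] [-8.92264173e-02  5.91999244e-02  1.64697776e+00  1.38693836e-04
  1.43454887e+00  1.35696801e+00]
side turret mid [0.6204 0.0061 0.1981] bar med [0.5983 0.0716 0.1994] phi med 1.319 phi line 1.223 rmax 0.1161 102Traceback (most recent call last):
  File "<stdin>", line 4, in <module>
  File "m.py", line 11, in hook
    v,d,*_=cv2.fitLine(B[:,:2].astype(np.float32),cv2.DIST_HUBER,0,.01,.01)[:,0][[0,1]],0,0
           ~~~~~~~~~~~^^^^^^^^^^^^^^^^^^^^^^^^^^^^^^^^^^^^^^^^^^^^^^^^^^^^^
cv2.error: OpenCV(4.12.0) /io/opencv/modules/imgproc/src/linefit.cpp:50: error: (-215:Assertion failed) count > 0 in function 'fitLine2D_wods'
```

View pics/home_side.png

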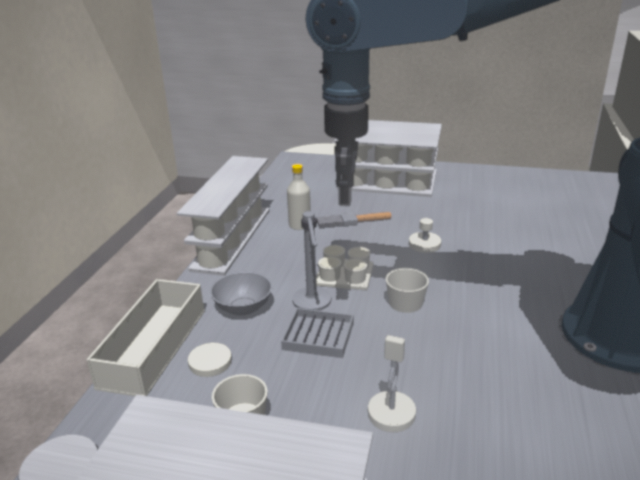

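>>> send_rows --commands '[[[-0.34, -0.9, 0, 0, 0, 0], [-0.34, -0.9, 0, 0, 0, 0], [-0.34, -0.9, 0, 0, 0, 0], [-0.34, -0.9, 0, 0, 0, 0], [-0.34, -0.9, 0, 0, 0, 0], [-0.34, -0.9, 0, 0, 0, 0], [-0.34, -0.9, 0, 0, 0, 0], [-0.34, -0.9, 0, 0, 0, 0]]]'

```text
time_s: 13.7
eef_pos: [0.4247, 0.2758, 0.4496]
eef_rot: [-0.0, 0.998, 0.062, 0.001]
wrist_force: [0.1, -0.8, 0.4]
opening: 0.995
grasp_force: 0.0
```

>>> send_rows --commands '[[[-0.34, -0.9, 0, 0, 0, 0], [0, 0, 0, 0, 0, -1], [0, 0, 0, 0, 0, -1], [0, 0, 0, 0, 0, -1], [0, 0, 0, 0, 0, -1], [0, 0, 0, 0, 0, -1], [0, 0, 0, 0, 0, -1], [0, 0, 0, 0, 0, -1]]]'

```text
time_s: 14.37
eef_pos: [0.4121, 0.3002, 0.4495]
eef_rot: [-0.0, 0.915, 0.403, 0.0]
wrist_force: [0.3, 0.0, 0.3]
opening: 1.001
grasp_force: 0.0
```

>>> send_rows --commands '[[[0, 0, 0, 0, 0, -1], [0, 0, 0, 0, 0, -1], [0, 0, 0, 0, 0, -1], [0, 0, 0, 0, 0, -1], [0, 0, 0, 0, 0, -1], [0, 0, 0, 0, 0, -1], [0, 0, 0, 0, 0, -1], [0, 0, 0, 0, 0, -1]]]'

```text
time_s: 15.03
eef_pos: [0.4121, 0.3002, 0.4495]
eef_rot: [0.0, 0.686, 0.728, 0.0]
wrist_force: [0.1, -0.6, 0.1]
opening: 0.998
grasp_force: 0.0
```

>>> send_rows --commands '[[[0, 0, 0, 0, 0, -1], [0, 0, 0, 0, 0, -1], [0, 0, 0, 0, 0, -1], [0, 0, 0, 0, 0, -1], [0, 0, 0, 0, 0, -1], [0, 0, 0, 0, 0, -1], [0, 0, 0, 0, 0, -1], [0, 0, 0, 0, 0, -1]]]'

```text
time_s: 15.7
eef_pos: [0.4121, 0.3002, 0.4495]
eef_rot: [0.0, 0.349, 0.937, 0.0]
wrist_force: [-0.8, 0.6, 0.9]
opening: 1.001
grasp_force: 0.0
```

>>> send_rows --commands '[[[0, 0, 0, 0, 0, -1], [0, 0, 0, 0, 0, -1], [0, 0, 0, 0, 0, -1], [0, 0, 0, 0, 0, -1], [0, 0, 0, 0, 0, -1], [0, 0, 0, 0, 0, -0.8], [0, 0, 0, 0, 0, 0], [0, 0, 0, 0, 0, 0]]]'

```text
time_s: 16.37
eef_pos: [0.4122, 0.3003, 0.4496]
eef_rot: [0.0, 0.07, 0.998, 0.0]
wrist_force: [0.8, -1.1, 0.8]
opening: 1.003
grasp_force: 0.0
```

```bash
python3 - <<'E'
from m import *
o=status.get_obs();print(o["eef_pos"],o["eef_rot"],o["q"])
for n in("top","side"):
    p=imaging.camera(n);cv2.imwrite(f"pics/g_{n}.png",p["image"])
    A=pts(p);F=A[np.hypot(A[:,0]-.41,A[:,1]-.3)<.08]
    print(n,grip(F,.125,.163))
    try: hook(n,p,np.array([.616,.003]))
    except Exception as e: print("no hook")
E
```

```text
[0.41216899 0.30025907 0.44960652] [2.44989693e-04 6.96372073e-02 9.97572341e-01 1.52031796e-04] [ 3.96460726e-01 -3.33905081e-03  1.71420103e+00  5.19102255e-05
  1.43015632e+00 -1.03495563e+00]
top (array([0.4197, 0.2987]), array([0.0146, 0.0156]), 80.0, 95)
top turret mid [0.6223 0.0057 0.1998] bar med [0.5978 0.0756 0.2008] phi med 1.325 phi line 1.209 rmax 0.113 202
side (array([0.4108, 0.3021]), array([0.0162, 0.0302]), 81.6, 443)
side turret mid [0.6207 0.009  0.1984] bar med [0.5986 0.0712 0.1995] phi med 1.321 phi line 1.231 rmax 0.1162 103
```

View pics/g_top.png

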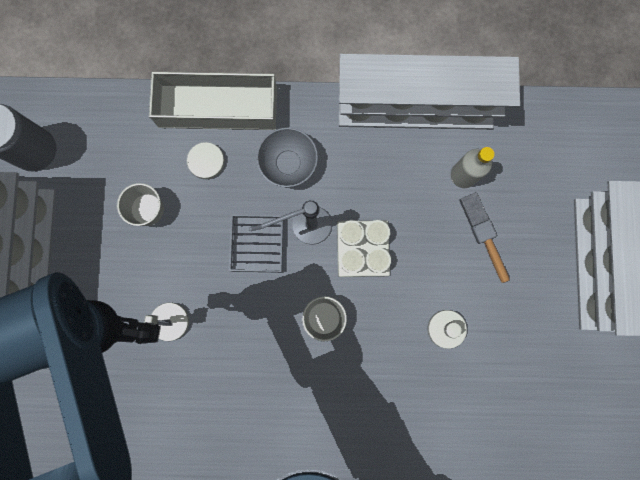

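>>> send_rows --commands '[[[0, 0, 0.8, 0, 0, 0], [0, 0, 0.8, 0, 0, 0], [0, 0, 0.8, 0, 0, 0], [0, 0, 0.8, 0, 0, 0], [0, 0, 0.8, 0, 0, 0], [0, 0, 0.7, 0, 0, 0], [0, 0, 0.35, 0, 0, 0], [0, 0, 0, 0, 0, 0]]]'

```text
time_s: 17.13
eef_pos: [0.4113, 0.2999, 0.2956]
eef_rot: [-0.002, 0.069, 0.998, -0.001]
wrist_force: [-0.1, 0.3, -0.2]
opening: 1.003
grasp_force: 0.0
```

>>> send_rows --commands '[[[0, 0, 0, 0, 0, 0], [0, 0, 0, 0, 0, 0], [0, 0, 0, 0, 0, 0], [0, 0, 0, 0, 0, 0], [0, 0, 0, 0, 0, 0], [0, 0, 0, 0, 0, 0], [0, 0, 0, 0, 0, 0], [0, 0, 0, 0, 0, 0]]]' --jaw 0

```text
time_s: 17.8
eef_pos: [0.4127, 0.3006, 0.299]
eef_rot: [0.001, 0.068, 0.998, 0.0]
wrist_force: [-0.0, 0.9, 3.9]
opening: 0.159
grasp_force: 59.8
```

>>> send_rows --commands '[[[0, 0, -0.6, 0, 0, 0], [0, 0, -0.9, 0, 0, 0], [0, 0, -0.9, 0, 0, 0], [0, 0, -0.9, 0, 0, 0], [0, 0, -0.63, 0, 0, 0], [0, 0, 0, 0, 0, 0]]]'

```text
time_s: 18.3
eef_pos: [0.4131, 0.3008, 0.4201]
eef_rot: [0.003, 0.068, 0.998, 0.001]
wrist_force: [1.5, 0.1, -1.8]
opening: 0.154
grasp_force: 59.0
```

>>> send_rows --commands '[[[-0.46, -0.305, 0, 0, 0, 0], [-0.92, -0.61, 0, 0, 0, 0], [-0.92, -0.61, 0, 0, 0, 0], [-0.92, -0.61, 0, 0, 0, 0], [-0.92, -0.61, 0, 0, 0, 0], [-0.92, -0.61, 0, 0, 0, 0], [-0.46, -0.305, 0, 0, 0, 0], [0, 0, 0, 0, 0, 0.5]]]'

```text
time_s: 18.97
eef_pos: [0.5633, 0.1661, 0.4136]
eef_rot: [-0.001, 0.095, 0.995, -0.001]
wrist_force: [-2.0, -0.1, -3.1]
opening: 0.158
grasp_force: 59.0
```

>>> send_rows --commands '[[[0, 0, 0, 0, 0, 1], [0, 0, 0, 0, 0, 1], [0, 0, 0, 0, 0, 1], [0, 0, 0, 0, 0, 1], [0, 0, 0, 0, 0, 1], [0, 0, 0, 0, 0, 1], [0, 0, 0, 0, 0, 1], [0, 0, 0, 0, 0, 1]]]'

```text
time_s: 19.63
eef_pos: [0.5608, 0.1693, 0.4139]
eef_rot: [-0.001, 0.476, 0.88, -0.001]
wrist_force: [0.5, -0.3, -2.8]
opening: 0.153
grasp_force: 58.9
```

>>> send_rows --commands '[[[0, 0, 0, 0, 0, 1], [0, 0, 0, 0, 0, 1], [0, 0, 0, 0, 0, 0.35], [0, 0, 0, 0, 0, 0], [0, 0, 0, 0, 0, 0]]]'

```text
time_s: 20.05
eef_pos: [0.5609, 0.1692, 0.4145]
eef_rot: [-0.001, 0.573, 0.82, -0.001]
wrist_force: [-0.5, 0.3, -2.4]
opening: 0.158
grasp_force: 58.9
```

```bash
python3 - <<'E'
from m import *
o=status.get_obs();print(o["eef_pos"],o["eef_rot"],o["wrist_force"],o["q"][5])
post=np.array([.622,.005])
ims=[]
for n in("top","side"):
    p=imaging.camera(n);K=p["mtx"];im=p["image"].copy()
    def pj(X):
        c=np.linalg.inv(p["pose"])@np.append(X,1); return tuple(int(round(v)) for v in (K@c[:3]/c[2])[:2])
    for phi in(1.18,1.23,1.28):
        d=np.array([-np.cos(phi),np.sin(phi)])
        print(n,phi,"seat",pj(np.append(post+.095*d,.19)),"tip",pj(np.append(post+.113*d,.202)))
    e=np.array(o["eef_pos"]);e[2]-=.155+.004+.058;print("eye",pj(e),"post top",pj(np.append(post,.2)))
    A=pts(p)
    B=A[(A[:,2]>.185)&(A[:,2]<.215)&(abs(A[:,0]-.6)<.045)&(A[:,1]<.125)&(A[:,1]>-.02)]
    for y in np.arange(-.015,.125,.01):
        b=B[abs(B[:,1]-y)<.005]
        if len(b): print(n,round(y,3),((b[:,0].min()+b[:,0].max())/2).round(4),b[:,2].max().round(3),len(b))
    c=pj(np.append(post+[-.02,.1],.2));im=im[c[1]-75:c[1]+75,c[0]-66:c[0]+66];ims.append(cv2.resize(im,(400,454),interpolation=cv2.INTER_CUBIC));print("crop origin",c[0]-66,c[1]-75)
cv2.imwrite("pics/ins.png",np.hstack(ims))
E
```

```text
[0.56093346 0.16921364 0.41454148] [-1.00945036e-03  5.72945817e-01  8.19592257e-01 -7.77073685e-04] [-0.47066528  0.3225346  -2.38506554] -0.26010968886569746
top 1.18 seat (262, 229) tip (252, 232)
top 1.23 seat (261, 227) tip (251, 229)
top 1.28 seat (260, 224) tip (250, 226)
eye (218, 242) post top (310, 210)
top -0.015 0.6237 0.196 2
top -0.005 0.6246 0.214 66
top 0.005 0.6237 0.214 103
top 0.015 0.623 0.213 73
top 0.025 0.6195 0.211 27
top 0.035 0.6132 0.209 28
top 0.045 0.61 0.209 24
top 0.055 0.6058 0.208 29
top 0.065 0.6018 0.204 24
top 0.075 0.5982 0.202 28
top 0.085 0.5941 0.202 24
top 0.095 0.5901 0.2 27
top 0.105 0.5871 0.207 28
top 0.115 0.5845 0.209 10
crop origin 189 144
side 1.18 seat (316, 245) tip (317, 244)
side 1.23 seat (313, 245) tip (314, 244)
side 1.28 seat (311, 245) tip (311, 245)
eye (319, 264) post top (309, 218)
side -0.005 0.6104 0.197 1
side 0.005 0.6189 0.212 16
side 0.015 0.6219 0.198 12
side 0.025 0.6271 0.194 9
side 0.095 0.5911 0.193 3
side 0.105 0.5863 0.197 3
side 0.115 0.5835 0.204 5
crop origin 240 168
```

View pics/ins.png

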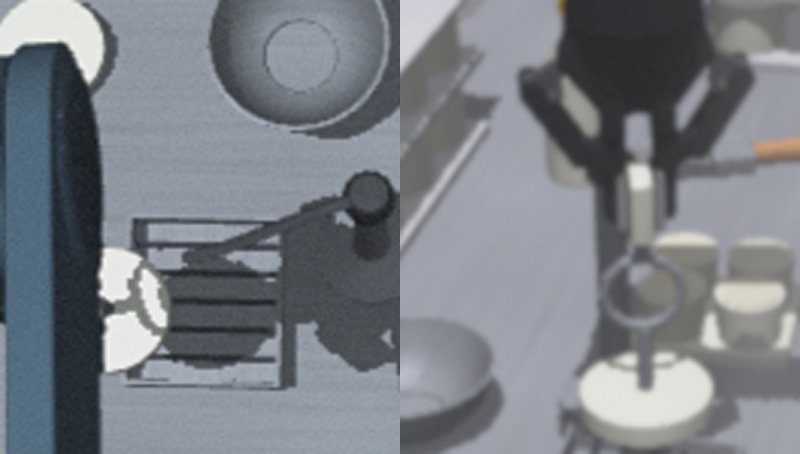

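>>> send_rows --commands '[[[-0.3, 0.067, 0, 0, 0, 0], [-0.5, 0, 0, 0, 0, 0], [-0.5, 0, 0, 0, 0, 0], [-0.3, 0, 0, 0, 0, 0], [-0.2, 0, 0, 0, 0, 0], [-0.2, 0, 0, 0, 0, 0]]]'

```text
time_s: 20.65
eef_pos: [0.5842, 0.1119, 0.4161]
eef_rot: [-0.0, 0.574, 0.819, 0.0]
wrist_force: [-0.6, -1.3, -2.3]
opening: 0.158
grasp_force: 58.9
```

>>> send_rows --commands '[[[-0.2, 0, 0, 0, 0, 0], [-0.2, 0, 0, 0, 0, 0], [-0.2, 0, 0, 0, 0, 0], [-0.1, 0, 0, 0, 0, 0], [0, 0, 0, 0, 0, 0], [0, 0, 0, 0, 0, 0]]]'

```text
time_s: 21.15
eef_pos: [0.591, 0.0936, 0.4161]
eef_rot: [-0.0, 0.574, 0.819, 0.0]
wrist_force: [0.6, 0.9, -2.3]
opening: 0.158
grasp_force: 58.9
```

>>> send_rows --commands '[[[0, 0, 0.13, 0, 0, 0], [0, 0, 0.13, 0, 0, 0], [0, 0, 0.13, 0, 0, 0], [0, 0, 0.13, 0, 0, 0], [0, 0, 0.1, 0, 0, 0], [0, 0, 0, 0, 0, 0]]]'

```text
time_s: 21.65
eef_pos: [0.5907, 0.0937, 0.3963]
eef_rot: [-0.001, 0.574, 0.819, -0.0]
wrist_force: [-0.1, 0.7, -2.7]
opening: 0.158
grasp_force: 58.9
```

>>> send_rows --commands '[[[0, 0, 0.05, 0, 0, 0], [0, 0, 0.05, 0, 0, 0], [0, 0, 0, 0, 0, 0]]]'

```text
time_s: 21.9
eef_pos: [0.5909, 0.0936, 0.3943]
eef_rot: [-0.0, 0.574, 0.819, -0.0]
wrist_force: [-0.4, 0.8, -1.7]
opening: 0.155
grasp_force: 59.0
```

Expected contact at TCP z ≈ 0.391; creep down.

>>> send_rows --commands '[[[0, 0, 0.04, 0, 0, 0], [0, 0, 0.03, 0, 0, 0], [0, 0, 0, 0, 0, 0]]]'

```text
time_s: 22.15
eef_pos: [0.591, 0.0935, 0.3925]
eef_rot: [0.0, 0.574, 0.819, 0.0]
wrist_force: [0.6, -0.7, -1.3]
opening: 0.157
grasp_force: 59.0
```

>>> send_rows --commands '[[[0, 0, 0.03, 0, 0, 0], [0, 0, 0, 0, 0, 0]]]'

```text
time_s: 22.32
eef_pos: [0.5912, 0.0935, 0.3921]
eef_rot: [0.001, 0.574, 0.819, 0.0]
wrist_force: [0.8, -1.4, 0.8]
opening: 0.153
grasp_force: 59.4
```

>>> send_rows --commands '[[[0, 0, 0, 0, 0, 0], [0, 0, 0, 0, 0, 0], [0, 0, 0, 0, 0, 0], [0, 0, 0, 0, 0, 0], [0, 0, 0, 0, 0, 0], [0, 0, 0, 0, 0, 0]]]' --jaw 0.6

```text
time_s: 22.82
eef_pos: [0.591, 0.0936, 0.3915]
eef_rot: [-0.0, 0.574, 0.819, 0.0]
wrist_force: [0.8, -0.1, -0.4]
opening: 0.6
grasp_force: 0.0
```

```bash
python3 - <<'E'
from h import *
p=imaging.camera("side");im=p["image"][150:350,220:440]
q=imaging.camera("top")["image"][120:320,150:370]
cv2.imwrite("pics/rel.png",cv2.resize(np.hstack([q,im]),(800,364)))
E
```

```text
(no output)
```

View pics/rel.png

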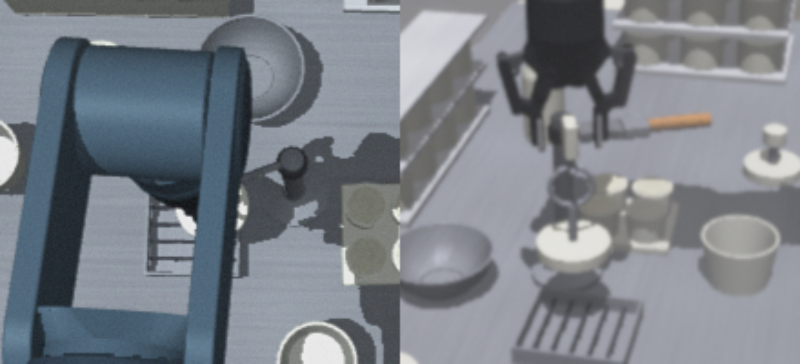

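The follower hangs upright by its ring (grip block at about (568,135), ring at (572,187) in the right half) and both fingers are clear of it. Raise the gripper straight up and let things settle.

>>> send_rows --commands '[[[0, 0, -0.2, 0, 0, 0], [0, 0, -0.4, 0, 0, 0], [0, 0, -0.6, 0, 0, 0], [0, 0, -0.8, 0, 0, 0], [0, 0, -0.8, 0, 0, 0], [0, 0, -0.6, 0, 0, 0], [0, 0, -0.3, 0, 0, 0], [0, 0, 0, 0, 0, 0]]]'

```text
time_s: 23.58
eef_pos: [0.5912, 0.0936, 0.5063]
eef_rot: [0.002, 0.574, 0.819, 0.002]
wrist_force: [0.6, 0.1, 0.1]
opening: 0.596
grasp_force: 0.0
```

>>> send_rows --commands '[[[-0.5, 0, -0.5, 0, 0, 0], [0, 0, 0, 0, 0, 0], [0, 0, 0, 0, 0, 0], [0, 0, 0, 0, 0, 0], [0, 0, 0, 0, 0, 0], [0, 0, 0, 0, 0, 0], [0, 0, 0, 0, 0, 0], [0, 0, 0, 0, 0, 0]]]'

```text
time_s: 24.25
eef_pos: [0.596, 0.0798, 0.5171]
eef_rot: [-0.0, 0.573, 0.819, -0.0]
wrist_force: [0.3, 0.9, 0.0]
opening: 0.602
grasp_force: 0.0
```

>>> send_rows --commands '[[[0, 0, 0, 0, 0, 0], [0, 0, 0, 0, 0, 0], [0, 0, 0, 0, 0, 0], [0, 0, 0, 0, 0, 0], [0, 0, 0, 0, 0, 0], [0, 0, 0, 0, 0, 0], [0, 0, 0, 0, 0, 0], [0, 0, 0, 0, 0, 0]]]'

```text
time_s: 24.92
eef_pos: [0.5961, 0.0795, 0.5175]
eef_rot: [-0.0, 0.574, 0.819, -0.0]
wrist_force: [0.2, -0.7, 0.0]
opening: 0.604
grasp_force: 0.0
```

```bash
python3 - <<'E'
from h import *
prev=None
for i in range(3):
    p=imaging.camera("side");A=pts(p)
    F=A[(np.hypot(A[:,0]-.59,A[:,1]-.094)<.07)&(A[:,2]>.07)&(A[:,2]<.27)]
    g=F[(F[:,2]>.215)];D=F[F[:,2]<.112]
    print("grip",np.median(g,0).round(4),g[:,2].max().round(3),"disc",np.median(D,0).round(4))
cv2.imwrite("pics/end.png",p["image"][130:330,200:460])
E
```

```text
grip [0.5868 0.1054 0.2394] 0.254 disc [0.5855 0.1056 0.1077]
grip [0.5872 0.1052 0.2393] 0.254 disc [0.5858 0.1058 0.1076]
grip [0.587  0.1055 0.2396] 0.255 disc [0.5861 0.1059 0.1077]
```

View pics/end.png

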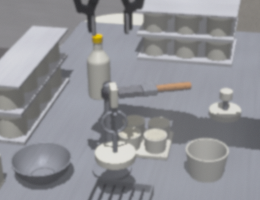

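It hangs upright and still (grip block at (113,95), disc at (115,158) in the crop), clear of the gripper; top at 254 mm, as expected.

```bash
python3 -c "
from h import *
print(ctrl.hand_in())"
```

```text
the job is handed in; nothing more can be done
None
```

The hook is pressed home over the drip tray, going by the rise in push force at the stop and its measured angle. The ring-eye follower hangs on it upright and still, with the gripper clear, and the job was handed in at about 25 s; the hand-in call returned no verdict.

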